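Release a plaster mould from the ratchet clamp

TASK

The plaster mould is locked in the ratchet clamp, and the ratchet's direction lever is still set to tighten. Flip the lever fully over to the loosening side before turning anything, then work the handle to and fro (loosening is anticlockwise seen from above; never tighten the nut) until the strap's foot has lifted clear of the mould. Draw the mould out and set it down flat, right side up, in the middle of the wooden ware board, let go, and leave the other things standing where they are.

Things in the scene. Friction and masses are not known exactly. Their poses are not given: they have to be found in the camera images.
- clamp: the ratchet clamp, fixed to the table: grey base plate (x -165 to +60 mm, y +-55 mm, 12 mm thick), a dark 50 x 50 mm column rising to 74 mm, a ratchet on top of it and a steel strap reaching out to -x over the mould. Origin: on the table, exactly under the upright axis of the nut and of the ratchet handle; z up; the handle points to +x when its joint reads 0.
- nut (a joint): turn of the brass hex nut (27 mm over the corners, top at 112 mm) in the ratchet head, rad; 0 as clamped, grows anticlockwise seen from above = loosening (to 3.0 at most). Stiff: about 0.45 N m. Turned only by the ratchet.
- strap (a joint): rise of the clamping strap, m: 0.0035 per rad of the nut. Strap: 24 mm wide, 12 mm thick, from the column out to x = -82 mm of the clamp; underside 53 mm above the table when clamped. Under its end a foot (10 x 16 mm, centred at x = -77 mm) hangs 5 mm lower than the strap and 4 mm into the pocket of the mould, so the mould cannot be drawn out until the strap has risen a little over 4 mm (nut about 1.15 rad).
- handle (a joint): swing of the ratchet handle about the nut's axis, rad, + anticlockwise from above; stops at -0.55 and +0.55; 0 = along the clamp's +x. It drives the nut in the direction the lever is set for (about 0.7 N m in all) and clicks freely the other way (about 0.25 N m); 20 teeth, so up to 0.32 rad is lost at the start of a stroke. One stroke is not enough to free the mould.
- handle_grip (a point): middle of the black rubber grip of the handle: 140 mm from the nut's axis, 85 mm above the table. Grip: 70 mm long, 24 mm wide, 18 mm high. Its x axis points along the handle, away from the nut.
- lever (a joint): direction lever of the ratchet, a small steel thumb lever on top of the head, rad relative to the handle, + anticlockwise from above; stops -0.4 and +0.4. Its pivot lies on the handle's centre line 46 mm from the nut's axis. Negative (knob on the clockwise side of the handle) = tightens, where it starts; positive (knob on the anticlockwise side; at +0.3 or more fully over) = loosens; near 0 it drives neither way. It stays where it is left; about 1.5 N at the knob moves it.
- lever_knob (a point): top centre of the lever's upright knob: round, 11 mm across, 29 mm from the lever's pivot, from 97 to 113 mm above the table. The lever's bar below it reaches up to 102 mm, the ratchet head and handle under that to 96 mm.
- mould: off-white plaster mould block, 90 (x) x 56 (y) x 40 mm, about 0.22 kg, lying on the clamp's base plate (12 mm above the table) with its length along the clamp's x; origin: centre of its underside. In its top is a pocket 17 x 24 mm, 5 mm deep, centred 22.5 mm to +x, in which the strap's foot sits; about 63 mm of its length stands free of the strap on the -x side. It comes out towards the clamp's -x (about 30 mm until clear of the strap).
- ware_board: wooden ware board fixed on the table, 200 (x) x 150 (y) mm, top 18 mm above the table; origin: on the table under its centre.
- glaze_jar: bystander: white closed plastic glaze jar, 48 mm across, 92 mm high, upright; origin: centre of its underside. Leave it.
- kiln_prop: bystander: square terracotta kiln prop, 34 x 34 x 58 mm, upright; origin: centre of its underside. Leave it.
- kiln_ring: bystander: cream ceramic tube ring, 48 mm across, 34 mm high, bore upright; origin: centre of its underside. Leave it.
- test_bowl: bystander: white bowl, 80 mm across the rim, 36 mm high, upright; origin: centre of its underside. Leave it.
- mallet: bystander: hammer with a wooden handle, 220 mm long, lying along its x; origin: its middle line's underside centre. Leave it.
- bisque_cone: bystander: grey clay cone, 56 mm across the foot, 55 mm high, upright; origin: centre of its underside. Leave it.
- roller_pin: bystander: wooden rolling rod, 26 mm thick, about 150 mm long, lying along its x; origin: its middle line's underside centre. Leave it.
Not all that is in view belongs to the job. Leave any red or yellow look-alike of the mould alone.

How it is judged (in metres and radians):
On the way, in this order (a step that is already met when the one before it is completed fails the run):
1. the direction lever is flipped fully to the loosening side before the nut is turned (value of joint lever above 0.28 rad and value of joint nut below 0.12 rad), for 0.2 s.
2. the nut is loosened until the strap's foot has lifted clear of the mould (value of joint nut above 1.15 rad), for 0.2 s.
At the end, for the whole second after the job is handed in: the nut is still loosened (over 1.1 rad), the mould lies at rest flat and right side up (within 0.1 rad) on the ware board, its centre within 35 mm of the board's centre (value of joint nut above 1.1 rad and horizontal distance between mould and ware_board below 0.035 m and height (world z) of mould between 0.014 and 0.022 m and angle between mould's own z axis and vertical below 0.1 rad and linear speed of mould below 0.02 m/s and angular speed of mould below 0.2 rad/s); the robot touches nothing.
It fails at once if the nut is tightened further (value of joint nut below -0.2 rad).
It fails at once if one of the bystanders is shifted more than 30 mm (distance of any of glaze_jar, kiln_prop, kiln_ring, test_bowl, mallet, bisque_cone, roller_pin from where it was at the start of the episode above 0.03 m).
It also fails if it takes over 72 s, if anything falls off the work surface, if the arm or the gripper's body presses on something with over 40 N, if the wrist force passes 120 N, or if a joint passes its speed limit or range.

ROBOT

A 6-joint arm with a two-finger parallel gripper is mounted at the origin on the work surface. World frame = base frame: x ahead of the robot, y to its left, z up, the work surface at z = 0. Lengths are in m, angles in degrees, forces in N, time in s.
With the tool pointing down it reaches from about 0.25 to 0.725 m from the base axis. Payload 9.7 kg.
Tool frame: the origin (TCP) lies midway between the tips of the shut fingers; the grasp point (between the pads) lies 19 mm behind it (bot.hold_point_z is the distance from the TCP to the grasp point, in m); z points along the fingers, y is the line along which they close (so a half turn about z gives the same grasp; the last joint's range is limited). The gripper opens to 85 mm and grips with 20 to 120 N. Pads are 22 mm wide; open, the fingers measure 114 mm over their backs; the gripper's body (76 mm by 85 mm) begins 54 mm behind the grasp point. The pads swing forward as they close: fully open they stand 13 mm farther back than shut.
Start: joints at [-74.771, 4.979, 10.078, 95.1, 0, 90], TCP at [0.144, -0.531, 0.231] pointing down, gripper open.
Joint ranges: [-179.16, 179.16], [-48.56, 103.87], [-65.8, 70.77], [-126.05, 130.52], [-82.76, 87.17], [-180, 180]. Speed limits (degrees/s): [127.2, 127.2, 147.25, 180, 180, 180].

INTERFACE

Orientations are given as [roll, pitch, yaw] about the fixed x, y, z axes, in that order (R = Rz(yaw) Ry(pitch) Rx(roll)).
In Python, from workcell import bot gives the robot as it stands.
- The arm moves only by the tool play_rows, never from a script. Its argument "steps" is a list that holds one entry, the list of rows, each a list of 4 numbers: the shift along the tool's x, y, z in m, then the turn about the tool's z in rad. In form: [[[tx, ty, tz, yaw], ...]]. A call has exactly 5 rows; each row shifts and turns the commanded pose from where the row before left it, along the tool's axes as they then stand; what a row does not reach is not made up. A row lasts 1/12 s, in which the tool goes at most 41.7 mm and 7.16 degrees, less where a joint would pass 70% of its speed; a pose out of reach is approached as far as the arm can. A call is refused whole if a number of a shift passes 0.0417 or a number of a turn 0.125, either way. A call with a gripper value outside its range is refused whole. "gripper" is the finger opening in m, from 0 to 0.0854, set as the call begins (left out, the last holds). The fingers move at their own pace and stop on an object; "squeeze" is the grip in N (left out, the last holds). Time passes only in rows, so rows that do not move let the fingers close, or fill a call up. It gives the time, the measured TCP pose, the force, the opening and the grip force at its end, in the units of the state.
- bot.get_obs(): the state, without advancing time (a new reading comes with each control period).
- bot.camera(name): name is "side" or "top" or "wrist"; returns a dict with "img" (420x560x3 uint8, blue, green, red), "vfov" (degrees; the focal length in pixels is half the picture's height over the tangent of half this angle, whatever the lens; pixels are square), "cx", "cy" (the principal point, pixels), "xyz" and "attitude" of the camera in the world. Camera axes: x right, y down, z forward; pixel columns grow to the right and rows downward; lengths in m; the calibration is good to about 2 mm. A picture is of the moment at which its call begins. There is no depth.
- bot.job_done(): hands the job in; it is judged then, once.
The state is a dict: "time": time; "q": joint angles; "qd": joint speeds; "joint_efforts": joint torques, N m; "ee_pos": TCP position; "tcp_rot": TCP orientation; "wrist_force": force on the tool from outside, world axes, zero at the start; "torque": the same for the moment, N m; "opening": finger opening in m; "grasp_force": force on a finger pad.
Only numpy, scipy, OpenCV 4.12 (cv2) and the standard library are available. Lean on these libraries where they do the work, as an engineer would, in place of code of your own. Each camera call takes 0.05 s, during which the arm holds its last target. There are 200 camera calls.

## Working session

There is one attempt and no reset: what is moved stays moved. The work goes in short steps, Python scripts to look and compute and a tool call to move; the robot and the scene stay as the last step left them, time stands still between calls to the robot, and variables do not carry over. Pictures are saved under pics/ and viewed, at most 10 in all, crops included, and the job is handed in when it is done.

Besides the shell and the picture viewer there is one more tool, called after "Request:" as name(argument=value, ...), one argument or row to a line, values as JSON. play_rows: Moves the arm, as the interface text tells. Its arguments: {"type":"object","properties":{"steps":{"type":"array","items":{"type":"array","items":{"type":"array","items":{"type":"number"}}}},"gripper":{"type":"number"},"squeeze":{"type":"number"}},"required":["steps"]}

```bash
mkdir -p pics; cat > h.py <<'E'
import numpy as np, cv2
from workcell import bot
from scipy.spatial.transform import Rotation as R
def shot(n):
    c=bot.camera(n); return c
def rot(c):
    a=np.array(c["attitude"],float)
    return a if a.shape==(3,3) else R.from_euler('xyz',a,degrees=True).as_matrix()
def ray(c,u,v,z):
    f=210/np.tan(np.radians(c["vfov"])/2)
    d=rot(c)@np.array([(u-c["cx"])/f,(v-c["cy"])/f,1]); o=np.array(c["xyz"])
    return o+d*(z-o[2])/d[2]
def proj(c,p):
    f=210/np.tan(np.radians(c["vfov"])/2)
    q=rot(c).T@(np.array(p)-np.array(c["xyz"]))
    return q[0]/q[2]*f+c["cx"],q[1]/q[2]*f+c["cy"]
E
python3 - <<'E'
from h import *
for n in("top","side"):
    c=shot(n); cv2.imwrite(f"pics/{n}0.png",c["img"]); np.save(f"pics/{n}0.npy",{k:v for k,v in c.items()},allow_pickle=True)
    print(n,c["vfov"],c["cx"],c["cy"],c["xyz"],c["attitude"])
print(bot.get_obs(),bot.hold_point_z)
E
```

```text
top 56.34006383502308 280.4976297979175 221.6376530138088 [ 0.44435657 -0.02922943  1.03372654] [-174.19704397   -1.5318126   -90.5482623 ]
side 53.96822585439525 274.131854861952 217.05813376111965 [0.43861172 0.64162035 0.8150063 ] [-135.91379927    1.1124295  -172.56105314]
{'time': 0.1, 'q': array([-7.47723170e+01,  5.00891444e+00,  1.00375688e+01,  9.50995321e+01,
       -3.31419395e-04,  9.00002376e+01]), 'qd': array([ 0.04956283, -0.11929743,  0.03064731,  0.03402122,  0.0323504 ,
       -0.02708049]), 'joint_efforts': array([-2.41214448e-04, -5.21560371e+01,  4.65653908e+01,  1.61048945e-02,
       -2.57916406e-05,  2.53522165e-05]), 'ee_pos': array([ 0.14440294, -0.53048425,  0.23063193]), 'tcp_rot': array([-1.79929122e+02,  3.31713044e-04,  1.52274458e+01]), 'wrist_force': array([-0.08605854,  0.04506252, -0.42255409]), 'torque': array([-0.05018568, -0.02145956, -0.03414094]), 'grasp_force': 0.0, 'opening': 0.08584028543622635} 0.0187
```

View pics/top0.png

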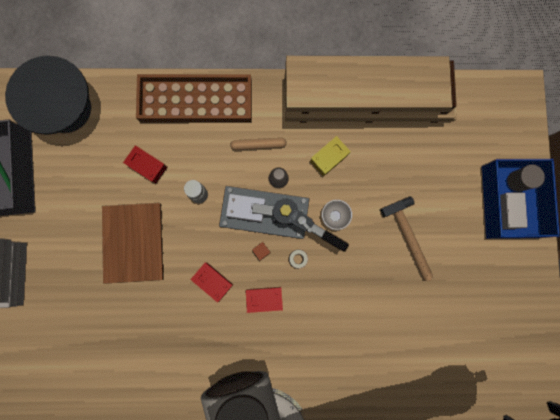

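View pics/side0.png

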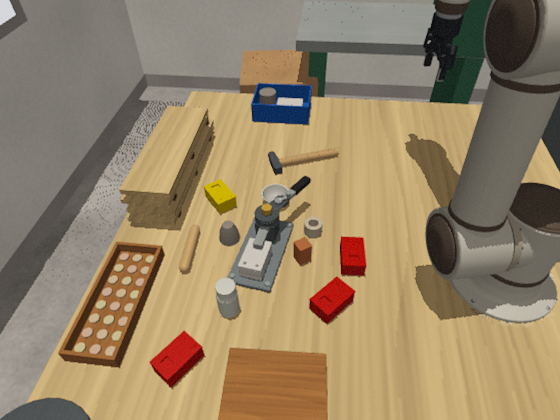

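Top view: the clamp's base plate has corners at about (226,186), (309,199), (303,238) and (220,225). The off-white mould is at (245,208), the nut at (286,210) and the grip at about (335,242). The ware board is at (132,243). The red and yellow blocks are look-alikes. Next I'll measure the plate, nut, grip and board by colour.

```bash
python3 - <<'E'
from h import *
c=np.load("pics/top0.npy",allow_pickle=True).item(); s=np.load("pics/side0.npy",allow_pickle=True).item()
cv2.imwrite("pics/crop1.png",np.hstack([cv2.resize(c["img"][175:260,210:355],None,fx=5,fy=5,interpolation=cv2.INTER_CUBIC)[:, :]]))
cv2.imwrite("pics/crop2.png",cv2.resize(s["img"][170:290,225:325],None,fx=5,fy=5,interpolation=cv2.INTER_CUBIC))
hsv=cv2.cvtColor(c["img"],cv2.COLOR_BGR2HSV)
# brass nut
def blob(m,roi):
    z=np.zeros_like(m); x0,y0,x1,y1=roi; z[y0:y1,x0:x1]=m[y0:y1,x0:x1]
    k=max(cv2.findContours(z,cv2.RETR_EXTERNAL,cv2.CHAIN_APPROX_NONE)[0],key=cv2.contourArea)
    return cv2.minAreaRect(k),cv2.contourArea(k)
r,a=blob(cv2.inRange(hsv,(18,90,80),(35,255,255)),(270,195,300,225)); print("nut",r,a,ray(c,*r[0],.112))
r,a=blob(cv2.inRange(hsv,(0,0,0),(180,255,45)),(315,220,360,260)); print("grip",r,a,ray(c,*r[0],.09))
r,a=blob(cv2.inRange(hsv,(0,90,30),(14,255,200)),(95,195,170,290)); print("board",r,a,ray(c,*r[0],.018),[ray(c,*p,.018)[:2].round(3) for p in cv2.boxPoints(r)])
for p in [(226,186),(309,199),(303,238),(220,225)]: print(ray(c,*p,.012).round(3))
r,a=blob(cv2.inRange(hsv,(0,0,150),(180,60,255)),(220,190,262,225)); print("mould",r,a,ray(c,*r[0],.052))
E
```

```text
nut ((285.2500305175781, 209.7500457763672), (9.899494171142578, 10.60660171508789), 45.0) 81.5 [ 0.566082   -0.06631878  0.112     ]
grip ((334.573486328125, 241.0441131591797), (26.410781860351562, 9.089424133300781), 30.963756561279297) 209.5 [ 0.49202028 -0.18565938  0.09      ]
board ((131.74960327148438, 242.86366271972656), (78.71160888671875, 60.7053337097168), 87.91743469238281) 4476.5 [0.49526381 0.32469829 0.018     ] [array([0.595, 0.409]), array([0.6  , 0.253]), array([0.397, 0.242]), array([0.393, 0.394])]
[0.643 0.085 0.012]
[ 0.608 -0.133  0.012]
[ 0.505 -0.116  0.012]
[0.54  0.1   0.012]
mould ((244.95999145507812, 206.77996826171875), (34.93107604980469, 21.354623794555664), 8.13010311126709) 555.5 [0.5821673  0.03281952 0.052     ]
```

View pics/crop1.png

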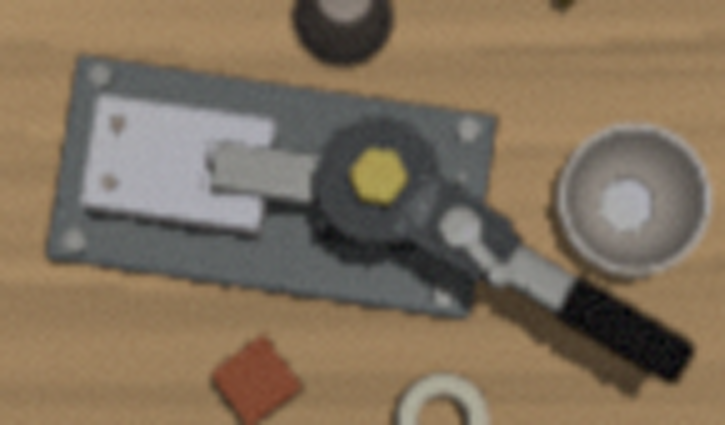

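The enlarged crop shows the nut at (380,176), the lever pivot boss at (460,227), the knob at about (496,272) on the clockwise side, and the black grip at (628,330). The off-white block under the strap, with its pocket, is the mould; the red and yellow ones don't match. The measurements agree with the given sizes: the nut is at (0.566,-0.066), the grip lies 140 mm from it, the clamp yaw is -99° and the handle is at about -0.40. I'm moving above the knob, expected at (0.518,-0.122), with yaw 58°.

Request:
play_rows(
  steps=[
    [[0, 0, 0, -0.075], [0, 0, 0, -0.075], [0, 0, 0, -0.075], [0, 0, 0, -0.075], [0, 0, 0, -0.075]],
  ],
  gripper=0.034,
)

```text
time: 0.52
ee_pos: [0.1444, -0.5305, 0.2308]
tcp_rot: [-180.0, -0.0, 36.9]
wrist_force: [-0.3, 0.3, -0.1]
opening: 0.0343
grasp_force: 0.0
```

Request:
play_rows(
  steps=[
    [[0, 0, 0, -0.075], [0, 0, 0, -0.075], [0, 0, 0, -0.075], [0, 0, 0, -0.075], [0, 0, 0, -0.075]],
  ],
)

```text
time: 0.93
ee_pos: [0.1444, -0.5306, 0.2309]
tcp_rot: [-180.0, -0.0, 58.4]
wrist_force: [-0.4, 0.5, 0.5]
opening: 0.0341
grasp_force: 0.0
```

Request:
play_rows(
  steps=[
    [[0.0272, 0.0051, 0, 0], [0.0272, 0.0051, 0, 0], [0.0272, 0.0051, 0, 0], [0.0272, 0.0051, 0, 0], [0.0272, 0.0051, 0, 0]],
  ],
)

```text
time: 1.35
ee_pos: [0.2384, -0.4274, 0.2309]
tcp_rot: [-180.0, -0.0, 58.2]
wrist_force: [-0.4, -0.4, 0.4]
opening: 0.034
grasp_force: 0.0
```

Request:
play_rows(
  steps=[
    [[0.0272, 0.0051, 0, 0], [0.0272, 0.0051, 0, 0], [0.0272, 0.0051, 0, 0], [0.0272, 0.0051, 0, 0], [0.0272, 0.0051, 0, 0]],
  ],
)

```text
time: 1.77
ee_pos: [0.3318, -0.3252, 0.231]
tcp_rot: [-180.0, -0.0, 58.2]
wrist_force: [0.4, -0.3, -0.2]
opening: 0.0339
grasp_force: 0.0
```

Request:
play_rows(
  steps=[
    [[0.0272, 0.0051, 0, 0], [0.0272, 0.0051, 0, 0], [0.0272, 0.0051, 0, 0], [0.0272, 0.0051, 0, 0], [0.0272, 0.0051, 0, 0]],
  ],
)

```text
time: 2.18
ee_pos: [0.4251, -0.223, 0.2311]
tcp_rot: [-180.0, 0.0, 58.2]
wrist_force: [0.9, -0.6, -0.1]
opening: 0.0336
grasp_force: 0.0
```

Request:
play_rows(
  steps=[
    [[0.0272, 0.0051, 0, 0], [0.0272, 0.0051, 0, 0], [0.0272, 0.0051, 0.01, 0], [0.0272, 0.0051, 0.01, 0], [0.0272, 0.0051, 0.01, 0]],
  ],
)

```text
time: 2.6
ee_pos: [0.5186, -0.1209, 0.2007]
tcp_rot: [-180.0, 0.0, 58.2]
wrist_force: [0.7, -0.1, 0.0]
opening: 0.0341
grasp_force: 0.0
```

```bash
python3 - <<'E'
from h import *
c=shot("wrist"); o=bot.get_obs(); print(o["time"],o["ee_pos"],o["tcp_rot"],o["opening"],c["vfov"],c["xyz"],c["attitude"])
np.save("pics/w1.npy",c,allow_pickle=True)
im=c["img"].copy()
for p in [(.5181,-.1219,.113),(.566,-.066,.112),(.5418,-.1051,.102)]:
    u,v=proj(c,p);print(u,v); cv2.drawMarker(im,(int(u),int(v)),(0,0,255),0,10)
cv2.imwrite("pics/w1.png",im)
E
```

```text
2.65 [ 0.52039513 -0.11799154  0.19788576] [-1.79842176e+02 -4.31844530e-02  5.83081254e+01] 0.03401768957847519 70.72606244652818 [ 0.56288877 -0.04857818  0.34273592] [ 1.61051565e+02  1.21977916e-01 -3.17567080e+01]
282.4592509248993 216.87936992616173
297.62406103922297 125.77588969629143
296.03485359822156 182.2179763634559
```

View pics/w1.png

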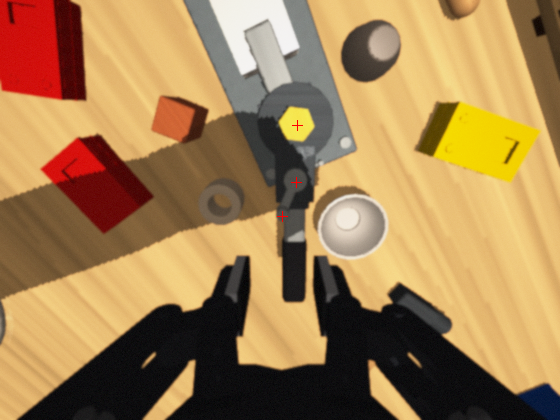

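The wrist view agrees: the knob sits at the marker (283,217), with the lever bar running up to the pivot at (296,182). I'll go down around the knob, then push towards tool +y, the anticlockwise side.

Request:
play_rows(
  steps=[
    [[0, 0, 0.02, 0], [0, 0, 0.02, 0], [0, 0, 0.02, 0], [0, 0, 0.02, 0], [0, 0, 0.019, 0]],
  ],
)

```text
time: 3.07
ee_pos: [0.5174, -0.122, 0.1008]
tcp_rot: [-179.9, 0.0, 58.2]
wrist_force: [-0.3, 0.1, -0.0]
opening: 0.0342
grasp_force: 0.0
```

Request:
play_rows(
  steps=[
    [[0, 0.006, 0, 0], [0, 0.006, 0, 0], [0, 0.006, 0, 0], [0, 0.005, 0, 0], [0, 0.005, 0, 0]],
  ],
)

```text
time: 3.48
ee_pos: [0.5426, -0.1374, 0.1034]
tcp_rot: [179.9, -0.0, 58.2]
wrist_force: [-1.9, -0.9, 1.9]
opening: 0.0339
grasp_force: 0.8
```

Request:
play_rows(
  steps=[
    [[0, 0.002, 0, 0], [0, 0.002, 0, 0], [0, 0.001, 0, 0], [0, 0.001, 0, 0], [0, 0, 0, 0]],
  ],
)

```text
time: 3.9
ee_pos: [0.5469, -0.14, 0.1024]
tcp_rot: [180.0, -0.0, 58.2]
wrist_force: [0.3, 0.6, 0.6]
opening: 0.034
grasp_force: 0.3
```

```bash
python3 - <<'E'
from h import *
c=shot("wrist"); o=bot.get_obs(); print(o["time"],o["ee_pos"],o["tcp_rot"],o["opening"],o["wrist_force"])
a=c["img"][60:330,150:420]; t=shot("top")["img"][175:260,210:355]
im=np.hstack([cv2.resize(a,(400,400)),cv2.resize(t,(400,235)) if 0 else cv2.copyMakeBorder(cv2.resize(t,(400,235)),0,165,0,0,0)])
cv2.imwrite("pics/w2.png",im)
E
```

```text
3.95 [ 0.54683645 -0.14000002  0.10234691] [ 1.79980181e+02 -2.49360408e-03  5.82033909e+01] 0.03409901273808732 [0.26468619 0.87956715 0.47534783]
```

View pics/w2.png

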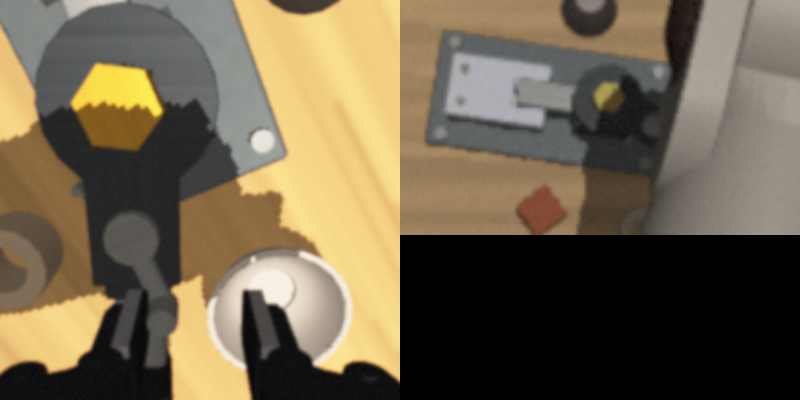

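The knob is now on the anticlockwise side at (162,320). I'll push 3 mm more to seat it on the stop and watch the force.

Request:
play_rows(
  steps=[
    [[0, 0.001, 0, 0], [0, 0.001, 0, 0], [0, 0.001, 0, 0], [0, 0, 0, 0], [0, 0, 0, 0]],
  ],
)

```text
time: 4.42
ee_pos: [0.5493, -0.1414, 0.1023]
tcp_rot: [-180.0, -0.0, 58.2]
wrist_force: [-1.2, 3.8, 1.6]
opening: 0.0343
grasp_force: 1.7
```

Force is about 3 N against the push, which is what swinging the handle freely would take, so the lever is on its stop. I'm backing off, lifting and going to straddle the grip.

Request:
play_rows(
  steps=[
    [[0, -0.008, 0, 0], [0, 0, -0.01, 0], [0, 0, -0.01, 0], [0, 0, -0.01, 0], [0, 0, 0, 0]],
  ],
)

```text
time: 4.83
ee_pos: [0.5437, -0.1378, 0.1357]
tcp_rot: [179.7, -0.1, 58.2]
wrist_force: [0.8, -0.1, 0.6]
opening: 0.0344
grasp_force: 0.0
```

Request:
play_rows(
  steps=[
    [[-0.0134, -0.003, 0, 0], [-0.0134, -0.003, 0, 0], [-0.0134, -0.003, 0, 0], [-0.0134, -0.003, 0, 0], [-0.0134, -0.003, 0, 0]],
  ],
  gripper=0.044,
)

```text
time: 5.25
ee_pos: [0.493, -0.1876, 0.132]
tcp_rot: [-180.0, 0.0, 58.2]
wrist_force: [0.4, -0.7, -0.1]
opening: 0.044
grasp_force: 0.0
```

```bash
python3 - <<'E'
from h import *
c=shot("wrist"); o=bot.get_obs(); print(o["time"],o["ee_pos"],o["tcp_rot"],o["opening"],o["wrist_force"])
im=c["img"].copy()
for a in (-121.8,-120):
  d=np.array([np.cos(np.radians(a)),np.sin(np.radians(a))])
  for r in(.105,.175):
    u,v=proj(c,[.566+r*d[0],-.066+r*d[1],.094]); cv2.drawMarker(im,(int(u),int(v)),(0,0,255) if a<-121 else (0,255,0),0,10)
cv2.imwrite("pics/w3.png",im)
E
```

```text
5.3 [ 0.4917385  -0.18891073  0.13224355] [-1.79965906e+02  5.84479325e-02  5.81065659e+01] 0.04420252638084043 [ 0.09829102 -2.18522123 -0.36126742]
```

View pics/w3.png

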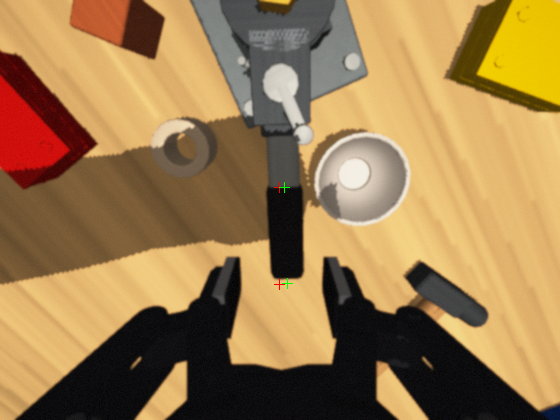

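The grip is centred between the fingers at (286,230) and the knob is over at (304,134). Going down, closing to a loose straddle and making the first stroke.

Request:
play_rows(
  steps=[
    [[0, 0, 0.015, 0], [0, 0, 0.015, 0], [0, 0, 0.015, 0], [0, 0, 0.015, 0], [0, 0, 0, 0]],
  ],
)

```text
time: 5.72
ee_pos: [0.4924, -0.1864, 0.0693]
tcp_rot: [-179.8, 0.0, 58.2]
wrist_force: [-0.3, 0.5, 0.5]
opening: 0.044
grasp_force: 0.0
```

Request:
play_rows(
  steps=[
    [[0, 0, 0, 0], [0.0002, 0.0084, 0, -0.06], [0.0002, 0.0084, 0, -0.06], [0.0002, 0.0084, 0, -0.06], [0.0002, 0.0084, 0, -0.06]],
  ],
  gripper=0.032,
)

```text
time: 6.13
ee_pos: [0.5249, -0.2009, 0.0736]
tcp_rot: [180.0, -0.0, 72.1]
wrist_force: [-2.1, 4.7, 0.0]
opening: 0.032
grasp_force: 2.1
```

Request:
play_rows(
  steps=[
    [[0.0002, 0.0084, 0, -0.06], [0.0002, 0.0084, 0, -0.06], [0.0002, 0.0084, 0, -0.06], [0.0002, 0.0084, 0, -0.06], [0.0002, 0.0084, 0, -0.06]],
  ],
)

```text
time: 6.55
ee_pos: [0.5658, -0.2077, 0.0734]
tcp_rot: [-180.0, -0.1, 89.3]
wrist_force: [-4.4, 2.5, 2.2]
opening: 0.032
grasp_force: 2.3
```

Request:
play_rows(
  steps=[
    [[0.0002, 0.0084, 0, -0.06], [0.0002, 0.0084, 0, -0.06], [0.0002, 0.0084, 0, -0.06], [0.0002, 0.0084, 0, -0.06], [0.0002, 0.0084, 0, -0.06]],
  ],
)

```text
time: 6.97
ee_pos: [0.6071, -0.2025, 0.0733]
tcp_rot: [-179.9, -0.0, 106.5]
wrist_force: [-5.9, 3.0, 1.9]
opening: 0.0314
grasp_force: 2.3
```

Force is about 5–6 N, the driving load, so the stroke turns the nut. One more row forward, then back.

Request:
play_rows(
  steps=[
    [[0.0002, 0.0084, 0, -0.06], [0, 0, 0, 0], [0.0002, -0.0074, 0, 0.0525], [0.0002, -0.0074, 0, 0.0525], [0.0002, -0.0074, 0, 0.0525]],
  ],
)

```text
time: 7.38
ee_pos: [0.5943, -0.2062, 0.0733]
tcp_rot: [179.9, 0.0, 100.5]
wrist_force: [1.1, 0.7, -0.3]
opening: 0.0321
grasp_force: 0.9
```

Request:
play_rows(
  steps=[
    [[0.0002, -0.0074, 0, 0.0525], [0.0002, -0.0074, 0, 0.0525], [0.0002, -0.0074, 0, 0.0525], [0.0002, -0.0074, 0, 0.0525], [0.0002, -0.0074, 0, 0.0525]],
  ],
)

```text
time: 7.8
ee_pos: [0.5574, -0.2085, 0.0735]
tcp_rot: [179.9, 0.0, 85.4]
wrist_force: [1.4, -0.6, -1.4]
opening: 0.032
grasp_force: 1.0
```

Request:
play_rows(
  steps=[
    [[0.0002, -0.0074, 0, 0.0525], [0.0002, -0.0074, 0, 0.0525], [0.0002, -0.0074, 0, 0.0525], [0.0002, -0.0074, 0, 0.0525], [0.0002, -0.0074, 0, 0.0525]],
  ],
)

```text
time: 8.22
ee_pos: [0.5212, -0.201, 0.0736]
tcp_rot: [179.8, 0.0, 70.4]
wrist_force: [2.6, -0.2, -0.6]
opening: 0.0321
grasp_force: 1.0
```

Request:
play_rows(
  steps=[
    [[0.0002, -0.0074, 0, 0.0525], [0.0002, -0.0074, 0, 0.0525], [0.0002, -0.0074, 0, 0.0525], [0.0002, -0.0074, 0, 0.0525], [0.0002, -0.0074, 0, 0.0525]],
  ],
)

```text
time: 8.63
ee_pos: [0.4883, -0.1843, 0.0736]
tcp_rot: [179.8, -0.0, 55.3]
wrist_force: [0.5, -2.0, -0.7]
opening: 0.0321
grasp_force: 1.0
```

Request:
play_rows(
  steps=[
    [[0.0002, -0.0074, 0, 0.0525], [0.0002, -0.0074, 0, 0.0525], [0, 0, 0, 0], [0.0002, 0.0084, 0, -0.06], [0.0002, 0.0084, 0, -0.06]],
  ],
)

```text
time: 9.05
ee_pos: [0.49, -0.1849, 0.0733]
tcp_rot: [179.9, -0.0, 56.7]
wrist_force: [-1.4, 2.1, 0.7]
opening: 0.032
grasp_force: 0.9
```

Request:
play_rows(
  steps=[
    [[0.0002, 0.0084, 0, -0.06], [0.0002, 0.0084, 0, -0.06], [0.0002, 0.0084, 0, -0.06], [0.0002, 0.0084, 0, -0.06], [0.0002, 0.0084, 0, -0.06]],
  ],
)

```text
time: 9.47
ee_pos: [0.5278, -0.2027, 0.0728]
tcp_rot: [-180.0, -0.0, 73.9]
wrist_force: [-3.9, 3.9, 1.9]
opening: 0.0322
grasp_force: 2.4
```

Request:
play_rows(
  steps=[
    [[0.0002, 0.0084, 0, -0.06], [0.0002, 0.0084, 0, -0.06], [0.0002, 0.0084, 0, -0.06], [0.0002, 0.0084, 0, -0.06], [0.0002, 0.0084, 0, -0.06]],
  ],
)

```text
time: 9.88
ee_pos: [0.5689, -0.2084, 0.0727]
tcp_rot: [-179.9, -0.1, 91.1]
wrist_force: [-4.5, 4.1, 1.5]
opening: 0.0319
grasp_force: 2.3
```

Request:
play_rows(
  steps=[
    [[0.0002, 0.0084, 0, -0.06], [0.0002, 0.0084, 0, -0.06], [0.0002, 0.0084, 0, -0.06], [0.0002, 0.0084, 0, -0.06], [0.0002, 0.0084, 0, -0.06]],
  ],
)

```text
time: 10.3
ee_pos: [0.6101, -0.2019, 0.0726]
tcp_rot: [-179.9, -0.1, 108.2]
wrist_force: [-5.1, 1.3, 1.0]
opening: 0.0319
grasp_force: 2.3
```

Third stroke, for margin.

Request:
play_rows(
  steps=[
    [[0.0002, -0.0074, 0, 0.0525], [0.0002, -0.0074, 0, 0.0525], [0.0002, -0.0074, 0, 0.0525], [0.0002, -0.0074, 0, 0.0525], [0.0002, -0.0074, 0, 0.0525]],
  ],
)

```text
time: 10.72
ee_pos: [0.5744, -0.209, 0.0728]
tcp_rot: [179.9, 0.0, 92.9]
wrist_force: [2.4, 0.3, -2.2]
opening: 0.0318
grasp_force: 0.9
```

Request:
play_rows(
  steps=[
    [[0.0002, -0.0074, 0, 0.0525], [0.0002, -0.0074, 0, 0.0525], [0.0002, -0.0074, 0, 0.0525], [0.0002, -0.0074, 0, 0.0525], [0.0002, -0.0074, 0, 0.0525]],
  ],
)

```text
time: 11.13
ee_pos: [0.5376, -0.2062, 0.0729]
tcp_rot: [179.9, 0.0, 77.8]
wrist_force: [1.7, -0.8, -1.1]
opening: 0.0319
grasp_force: 0.9
```

Request:
play_rows(
  steps=[
    [[0.0002, -0.0074, 0, 0.0525], [0.0002, -0.0074, 0, 0.0525], [0.0002, -0.0074, 0, 0.0525], [0.0002, -0.0074, 0, 0.0525], [0.0002, -0.0074, 0, 0.0525]],
  ],
)

```text
time: 11.55
ee_pos: [0.5029, -0.194, 0.073]
tcp_rot: [179.9, 0.0, 62.8]
wrist_force: [0.7, -2.0, -1.4]
opening: 0.0321
grasp_force: 1.0
```

Request:
play_rows(
  steps=[
    [[0.0002, -0.0074, 0, 0.0525], [0.0002, -0.0074, 0, 0.0525], [0.0002, -0.0074, 0, 0.0525], [0, 0, 0, 0], [0.0002, 0.0084, 0, -0.06]],
  ],
)

```text
time: 11.97
ee_pos: [0.4903, -0.1863, 0.0731]
tcp_rot: [180.0, -0.0, 57.4]
wrist_force: [-0.0, -0.4, -1.3]
opening: 0.0325
grasp_force: 0.0
```

Request:
play_rows(
  steps=[
    [[0.0002, 0.0084, 0, -0.06], [0.0002, 0.0084, 0, -0.06], [0.0002, 0.0084, 0, -0.06], [0.0002, 0.0084, 0, -0.06], [0.0002, 0.0084, 0, -0.06]],
  ],
)

```text
time: 12.38
ee_pos: [0.5289, -0.2037, 0.0727]
tcp_rot: [-180.0, -0.1, 74.8]
wrist_force: [-3.5, 3.2, 2.0]
opening: 0.0319
grasp_force: 2.3
```

Request:
play_rows(
  steps=[
    [[0.0002, 0.0084, 0, -0.06], [0.0002, 0.0084, 0, -0.06], [0.0002, 0.0084, 0, -0.06], [0.0002, 0.0084, 0, -0.06], [0.0002, 0.0084, 0, -0.06]],
  ],
)

```text
time: 12.8
ee_pos: [0.5702, -0.2089, 0.0724]
tcp_rot: [-179.9, -0.1, 92.0]
wrist_force: [-4.2, 2.7, 1.3]
opening: 0.0322
grasp_force: 2.3
```

Request:
play_rows(
  steps=[
    [[0.0002, 0.0084, 0, -0.06], [0.0002, 0.0084, 0, -0.06], [0.0002, 0.0084, 0, -0.06], [0, 0, 0, 0], [0, -0.003, 0, 0]],
  ],
)

```text
time: 13.22
ee_pos: [0.5929, -0.2069, 0.0721]
tcp_rot: [180.0, -0.0, 102.0]
wrist_force: [-0.2, -0.4, -0.7]
opening: 0.0321
grasp_force: 0.1
```

Request:
play_rows(
  steps=[
    [[0, 0, -0.025, 0], [0, 0, -0.025, 0], [0, 0, -0.025, 0], [0, 0, -0.025, 0], [0, 0, -0.025, 0]],
  ],
)

```text
time: 13.63
ee_pos: [0.5918, -0.2072, 0.1989]
tcp_rot: [180.0, 0.0, 102.0]
wrist_force: [0.6, -0.9, 0.3]
opening: 0.0326
grasp_force: 0.0
```

Request:
play_rows(
  steps=[
    [[0, 0, 0, 0.0735], [0, 0, 0, 0.0735], [0, 0, 0, 0.0735], [0, 0, 0, 0.0735], [0, 0, 0, 0.0735]],
  ],
  gripper=0.085,
)

```text
time: 14.05
ee_pos: [0.592, -0.2072, 0.1976]
tcp_rot: [180.0, 0.0, 80.7]
wrist_force: [0.4, -0.8, -0.5]
opening: 0.0847
grasp_force: 0.0
```

Request:
play_rows(
  steps=[
    [[0.025, -0.0048, 0, 0], [0.025, -0.0048, 0, 0], [0.025, -0.0048, 0, 0], [0.025, -0.0048, 0, 0], [0.025, -0.0048, 0, 0]],
  ],
)

```text
time: 14.47
ee_pos: [0.5878, -0.0789, 0.1976]
tcp_rot: [179.9, -0.0, 80.9]
wrist_force: [-1.6, -0.6, -0.2]
opening: 0.0853
grasp_force: 0.0
```

Request:
play_rows(
  steps=[
    [[0.025, -0.0048, 0, 0], [0.025, -0.0048, 0, 0], [0.025, -0.0048, 0, 0], [0.025, -0.0048, 0, 0], [0.025, -0.0048, 0, 0]],
  ],
)

```text
time: 14.88
ee_pos: [0.5838, 0.0484, 0.1977]
tcp_rot: [179.9, -0.0, 80.9]
wrist_force: [1.2, -1.0, -0.6]
opening: 0.0849
grasp_force: 0.0
```

```bash
python3 - <<'E'
from h import *
c=shot("wrist"); o=bot.get_obs(); print(o["time"],o["ee_pos"],o["tcp_rot"],o["opening"])
d=np.array([np.cos(np.radians(-99.1)),np.sin(np.radians(-99.1))]);n=np.array([-d[1],d[0]])
t=np.load("pics/top0.npy",allow_pickle=True).item()
j=ray(t,194,188,.092)[:2]; k=j-[.566,-.066]; print("jar",j,"in clamp",k@d,k@n)
im=c["img"].copy()
for x in(-.1445,-.0545):
  for y in(-.028,.028):
    p=np.array([.566,-.066])+x*d+y*n; u,v=proj(c,[*p,.052]); cv2.drawMarker(im,(int(u),int(v)),(0,0,255),0,10)
cv2.imwrite("pics/w4.png",im)
s=shot("side"); cv2.imwrite("pics/s4.png",s["img"])
for h in(0,.0035,.007):
  p=np.array([.566,-.066])-.082*d-.012*n; print(h,[np.round(proj(s,[*p,.065+h]),1)])
E
```

```text
14.9333 [0.58369715 0.05212554 0.19768112] [ 1.79958769e+02 -1.08119615e-01  8.10313716e+01] 0.08536668558847801
jar [0.6231563  0.15341258] in clamp -0.22569074508129475 0.021735045999785263
0 [array([260.7, 244.5])]
0.0035 [array([260.6, 243.6])]
0.007 [array([260.6, 242.6])]
```

View pics/w4.png

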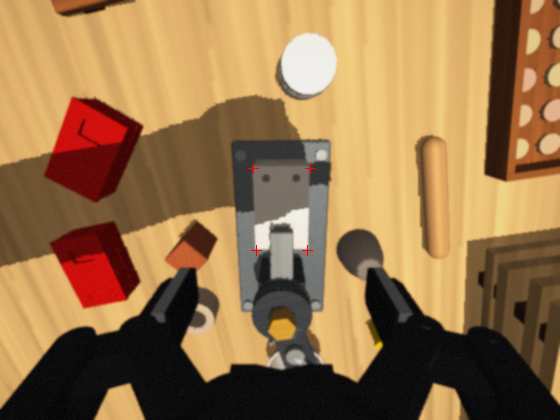

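The drawn mould outline fits to within about 3 mm, and the mould is centred between the fingers. Nothing stands in the fingers' way: the jar edge is about 55 mm past the mould's end, and the cone lies beside the column. Going down and gripping.

Request:
play_rows(
  steps=[
    [[0, 0, 0.0175, 0], [0, 0, 0.0175, 0], [0, 0, 0.0175, 0], [0, 0, 0.0175, 0], [0, 0, 0.0175, 0]],
  ],
)

```text
time: 15.4
ee_pos: [0.5841, 0.0467, 0.1092]
tcp_rot: [180.0, -0.0, 80.9]
wrist_force: [-0.0, -0.1, 0.2]
opening: 0.0849
grasp_force: 0.0
```

Request:
play_rows(
  steps=[
    [[0, 0, 0.0175, 0], [0, 0, 0.0175, 0], [0, 0, 0.0175, 0], [0, 0, 0.0175, 0], [0, 0, 0.0175, 0]],
  ],
)

```text
time: 15.82
ee_pos: [0.5841, 0.0466, 0.0217]
tcp_rot: [180.0, -0.0, 80.9]
wrist_force: [0.8, -0.2, 0.2]
opening: 0.0849
grasp_force: 0.0
```

Request:
play_rows(
  steps=[
    [[0, 0, 0, 0], [0, 0, 0, 0], [0, 0, 0, 0], [0, 0, 0, 0], [0, 0, 0, 0]],
  ],
  gripper=0.045,
  squeeze=40,
)

```text
time: 16.23
ee_pos: [0.5847, 0.0476, 0.0234]
tcp_rot: [179.9, -0.0, 81.0]
wrist_force: [-1.3, -1.0, 2.6]
opening: 0.0552
grasp_force: 46.0
```

Request:
play_rows(
  steps=[
    [[0, 0, 0, 0], [0, 0, 0, 0], [0.003, 0, 0, 0], [0.003, 0, 0, 0], [0, 0, 0, 0]],
  ],
)

```text
time: 16.65
ee_pos: [0.5857, 0.0535, 0.0234]
tcp_rot: [179.9, 0.0, 81.0]
wrist_force: [0.0, -2.7, 6.2]
opening: 0.0551
grasp_force: 46.3
```

The mould is gripped at 55 mm and slides freely, with only about 3 N of friction. I'll draw it 34 mm more and then lift.

Request:
play_rows(
  steps=[
    [[0.007, 0, 0, 0], [0.007, 0, 0, 0], [0.007, 0, 0, 0], [0.007, 0, 0, 0], [0.006, 0, 0, 0]],
  ],
)

```text
time: 17.07
ee_pos: [0.5911, 0.0871, 0.0234]
tcp_rot: [179.9, 0.0, 81.0]
wrist_force: [-1.1, -5.5, 5.3]
opening: 0.0553
grasp_force: 46.2
```

Request:
play_rows(
  steps=[
    [[0, 0, 0, 0], [0, 0, -0.01, 0], [0, 0, -0.02, 0], [0, 0, -0.025, 0], [0, 0, -0.025, 0]],
  ],
)

```text
time: 17.48
ee_pos: [0.5897, 0.0872, 0.103]
tcp_rot: [-179.9, 0.0, 81.0]
wrist_force: [0.7, 1.1, -1.7]
opening: 0.0554
grasp_force: 45.2
```

Request:
play_rows(
  steps=[
    [[0, 0, -0.025, 0], [0, 0, -0.025, 0], [0, 0, -0.02, 0], [0, 0, 0, 0], [0, 0, 0, 0]],
  ],
)

```text
time: 17.9
ee_pos: [0.5908, 0.0873, 0.1732]
tcp_rot: [179.9, -0.0, 81.0]
wrist_force: [-1.2, 0.3, -2.3]
opening: 0.0555
grasp_force: 45.4
```

```bash
python3 - <<'E'
from h import *
c=shot("side"); o=bot.get_obs(); w=shot("wrist")
print(o["time"],o["ee_pos"],o["tcp_rot"],o["opening"],o["grasp_force"])
cv2.imwrite("pics/s5.png",np.hstack([cv2.resize(c["img"][60:360,150:550],(400,300)),cv2.resize(w["img"],(400,300))]))
E
```

```text
17.95 [0.59022786 0.08721328 0.17163512] [-1.79965748e+02  3.97093398e-03  8.09779794e+01] 0.05550550131195126 45.3617861866951
```

View pics/s5.png

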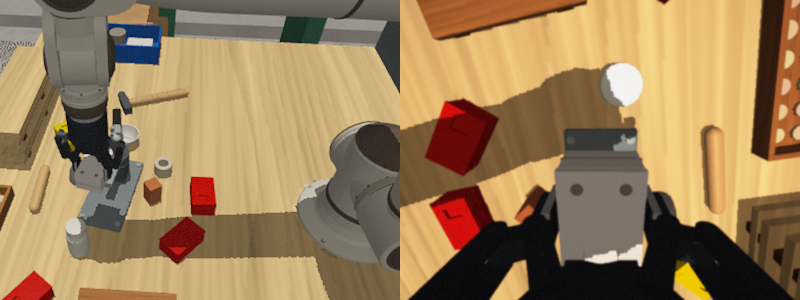

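The mould hangs level in the gripper: wrist view (600,215), with the clamp behind it. I'm carrying it to the ware board.

Request:
play_rows(
  steps=[
    [[0.0156, -0.0087, 0, 0], [0.0156, -0.0087, 0, 0], [0.0156, -0.0087, 0, 0], [0.0156, -0.0087, 0, 0], [0.0156, -0.0087, 0, 0]],
  ],
)

```text
time: 18.42
ee_pos: [0.5586, 0.1715, 0.1703]
tcp_rot: [-179.8, 0.1, 81.0]
wrist_force: [0.3, -0.1, -2.3]
opening: 0.0554
grasp_force: 45.2
```

Request:
play_rows(
  steps=[
    [[0.0156, -0.0087, 0, 0], [0.0156, -0.0087, 0, 0], [0.0156, -0.0087, 0, 0], [0.0156, -0.0087, 0, 0], [0.0156, -0.0087, 0, 0]],
  ],
)

```text
time: 18.83
ee_pos: [0.5278, 0.2554, 0.1703]
tcp_rot: [-179.9, 0.1, 81.0]
wrist_force: [0.4, -0.3, -3.0]
opening: 0.0552
grasp_force: 45.2
```

Request:
play_rows(
  steps=[
    [[0.0156, -0.0087, 0, 0], [0.0156, -0.0087, 0, 0], [0.0156, -0.0087, 0, 0], [0.0156, -0.0087, 0, 0], [0.0156, -0.0087, 0, 0]],
  ],
)

```text
time: 19.25
ee_pos: [0.4972, 0.3392, 0.1703]
tcp_rot: [-179.9, 0.1, 81.0]
wrist_force: [1.1, -0.5, -2.1]
opening: 0.0554
grasp_force: 45.2
```

Request:
play_rows(
  steps=[
    [[0, 0, 0.02, 0], [0, 0, 0.02, 0], [0, 0, 0.02, 0], [0, 0, 0.02, 0], [0, 0, 0.02, 0]],
  ],
)

```text
time: 19.67
ee_pos: [0.4971, 0.3382, 0.0693]
tcp_rot: [-179.9, 0.1, 81.0]
wrist_force: [-0.3, 1.3, -2.7]
opening: 0.0552
grasp_force: 45.3
```

Request:
play_rows(
  steps=[
    [[0, 0, 0.012, 0], [0, 0, 0.012, 0], [0, 0, 0.008, 0], [0, 0, 0.005, 0], [0, 0, 0, 0]],
  ],
)

```text
time: 20.08
ee_pos: [0.4979, 0.3385, 0.0343]
tcp_rot: [-179.9, 0.0, 81.0]
wrist_force: [-0.4, 0.2, -2.7]
opening: 0.0556
grasp_force: 45.2
```

Request:
play_rows(
  steps=[
    [[0, 0, 0.002, 0], [0, 0, 0.002, 0], [0, 0, 0.002, 0], [0, 0, 0, 0], [0, 0, 0, 0]],
  ],
)

```text
time: 20.5
ee_pos: [0.4983, 0.3389, 0.0296]
tcp_rot: [180.0, -0.0, 81.0]
wrist_force: [0.0, -0.2, -2.2]
opening: 0.0553
grasp_force: 45.4
```

Still carrying the weight at -2.2 N, so I'm lowering in 1 mm steps until it touches.

Request:
play_rows(
  steps=[
    [[0, 0, 0.001, 0], [0, 0, 0, 0], [0, 0, 0.001, 0], [0, 0, 0, 0], [0, 0, 0, 0]],
  ],
)

```text
time: 20.92
ee_pos: [0.4984, 0.3389, 0.0293]
tcp_rot: [179.9, -0.1, 81.0]
wrist_force: [-4.7, -3.4, 11.9]
opening: 0.0552
grasp_force: 46.8
```

It has touched at TCP z = 29 mm, as expected. Releasing and lifting.

Request:
play_rows(
  steps=[
    [[0, 0, -0.001, 0], [0, 0, 0, 0], [0, 0, 0, 0], [0, 0, 0, 0], [0, 0, 0, 0]],
  ],
  gripper=0.08,
)

```text
time: 21.33
ee_pos: [0.4982, 0.3388, 0.0281]
tcp_rot: [-180.0, 0.0, 81.0]
wrist_force: [0.3, -0.4, -0.5]
opening: 0.0801
grasp_force: 0.0
```

Request:
play_rows(
  steps=[
    [[0, 0, -0.01, 0], [0, 0, -0.02, 0], [0, 0, -0.03, 0], [0, 0, -0.03, 0], [0, 0, -0.03, 0]],
  ],
)

```text
time: 21.75
ee_pos: [0.498, 0.3386, 0.1503]
tcp_rot: [180.0, -0.0, 81.0]
wrist_force: [0.2, -0.3, 0.7]
opening: 0.0802
grasp_force: 0.0
```

Request:
play_rows(
  steps=[
    [[-0.03, 0, -0.02, 0], [-0.03, 0, 0, 0], [-0.03, 0, 0, 0], [-0.03, 0, 0, 0], [-0.03, 0, 0, 0]],
  ],
)

```text
time: 22.17
ee_pos: [0.4743, 0.1895, 0.1692]
tcp_rot: [180.0, -0.0, 81.0]
wrist_force: [-0.2, -0.6, 0.1]
opening: 0.0801
grasp_force: 0.0
```

```bash
python3 - <<'E'
from h import *
c=shot("top"); s=shot("side"); print(bot.get_obs()["time"])
cv2.imwrite("pics/t6.png",np.hstack([cv2.resize(c["img"][150:300,80:360],(500,268)),cv2.resize(s["img"][200:420,150:430],(300,268))]))
E
```

```text
22.2667
```

View pics/t6.png

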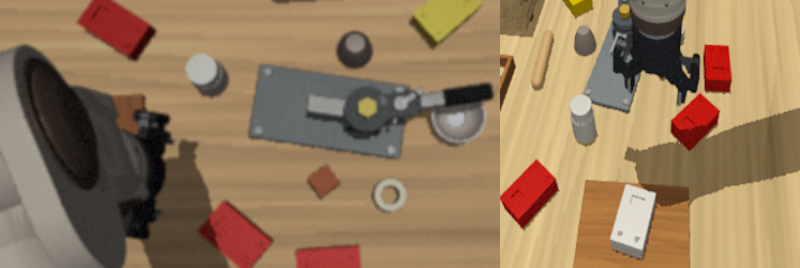

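The side view shows the mould flat and pocket up on the board at (632,220), with the bystanders where they were. One numeric check of the centring, then I hand in.

```bash
python3 - <<'E'
from h import *
s=shot("side"); g=s["img"]; h=cv2.cvtColor(g,cv2.COLOR_BGR2HSV)
m=cv2.inRange(h,(0,0,150),(180,50,255)); m[:345]=0; m[:,:230]=0; m[:,330:]=0
k=max(cv2.findContours(m,0,1)[0],key=cv2.contourArea); r=cv2.minAreaRect(k)
p=ray(s,*r[0],.055)[:2]; d=np.linalg.norm(p-[.4953,.3247]); print(r,cv2.contourArea(k),p,d)
if d<.025: print(bot.job_done())
E
```

```text
((274.4429016113281, 377.3304443359375), (31.320669174194336, 49.12312316894531), 16.927513122558594) 1408.5 [0.49414085 0.32584031] 0.0016260170402618462
the job is handed in; nothing more can be done
None
```

I flipped the lever to loosening, backed the nut off in three strokes and drew the mould out. It now lies flat and right side up, measured about 2 mm from the ware board's centre, and the job is handed in at about 22 s (no verdict was returned; I judged the nut's turn from stroke lengths and forces).

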